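Set the vortex mixer three clicks up from its stop

ROBOT

A 6-joint arm with a two-finger parallel gripper is mounted at the origin on the work surface. World frame = base frame: x ahead of the robot, y to its left, z up, the work surface at z = 0. Lengths are in m, angles in rad, forces in N, time in s.
With the tool pointing down it reaches from about 0.25 to 0.775 m from the base axis. Payload 8.9 kg.
Tool frame: the origin (TCP) lies between the finger pads; the fingertips stand ahead of it and the grasp point (between the pads) lies 6 mm ahead of it (arm.tcp_to_tips is the z of the fingertips in the tool frame, in m); z points along the fingers, y is the line along which they close (so a half turn about z gives the same grasp; the last joint's range is limited). The gripper opens to 85 mm and grips with 20 to 120 N. Pads are 22 mm wide; open, the fingers measure 114 mm over their backs; the gripper's body (76 mm by 85 mm) begins 54 mm behind the grasp point. The pads swing forward as they close: fully open they stand 13 mm farther back than shut.
Start: joints at [-1.413, 0.291, -0.153, 1.127, 0, 1.431], TCP at [0.154, -0.502, 0.256] pointing down, gripper open.
Joint ranges: [-2.52, 2.52], [-0.91, 1.74], [-1.3, 1.37], [-1.96, 2.02], [-1.52, 1.47], [-3.14, 3.14]. Speed limits (rad/s): [2.22, 2.22, 2.79, 3.14, 3.14, 3.14].

INTERFACE

Orientations are given as a 3x3 rotation matrix whose columns are the frame's x, y, z axes.
In Python, from station import arm gives the robot as it stands. The module is installed in compiled form; this text tells all that it offers.
- The arm moves only by the tool move_arm, never from a script. Its argument "targets" is a list of rows, each a list of 5 numbers: the gripper command: -1 is shut, 1 is fully open, values between are in proportion, then the shift along the tool's x, y, z in mm, then the turn about the tool's z in rad. In form: [[fingers, x, y, z, twist], ...]. A call has 1 to 8 rows; each row is the pose to reach, as a shift and turn from the pose commanded when the call began, along the tool's axes at that moment; what a row does not reach only later rows make up. A row lasts 1/10 s, in which the tool goes at most 50 mm and 8.59 degrees, less where a joint would pass 70% of its speed; a pose out of reach is approached as far as the arm can. A call with a gripper value outside its range is refused whole. The fingers move at their own pace and stop on an object; "squeeze" is the grip in N (left out, the last holds). Time passes only in rows, so rows that repeat a pose let the fingers close. It gives the time, the measured TCP pose, the force, the opening and the grip force at its end, in the units of the state.
- arm.sense(): the state, without advancing time (a new reading comes with each control period).
- arm.grab_frame(name): name is "scene" or "top"; returns a dict with "img" (400x640x3 uint8, red, green, blue), "mtx" (3x3 intrinsics, pixels), "R" (3x3) and "t" (3): a world point X has camera coordinates R X + t. Camera axes: x right, y down, z forward; pixel columns grow to the right and rows downward; lengths in m; the calibration is good to about 2 mm. A picture is of the moment at which its call begins. There is no depth.
- arm.finish_job(): hands the job in; it is judged then, once.
Trained networks look in a picture, given as the dict that the camera call returned (one of the last four; its "shot" number tells which), for a name from the list of things; names that differ only in an ending like _2 or _b are one class to them, and where a whole thing is asked for, a point or a joint stands for the part that bears it (a point fixed in the world has none). Each returns a list of dicts, best first, with "confidence" (0 to 1); they miss things now and then, are a little off and sometimes report something else, mostly with a low value. They report only what shows in the picture. A call takes as long as a camera call.
- arm.masks_of(thing, picture): "pixels" (400x640 bool, what is visible of it) and "uv" ([column, row] in pixels, amid what is visible of it).
- arm.place_of(thing, picture): "uv" ([column, row] in pixels: a listed point, or the origin of a listed thing).
The state is a dict: "t": time; "q": joint angles; "joint_velocities": joint speeds; "joint_efforts": joint torques, N m; "position": TCP position; "ee_rot": TCP orientation; "wrist_force": force on the tool from outside, world axes, zero at the start; "wrist_torque": the same for the moment, N m; "width": finger opening in m; "gripper_force": force on a finger pad.
Only numpy, scipy, OpenCV 4.12 (cv2) and the standard library are available. Lean on these libraries where they do the work, as an engineer would, in place of code of your own. Each camera call takes 0.05 s, during which the arm holds its last target. There are 200 camera calls.

TASK

Set the speed of the blue vortex mixer with its blank black selector knob: first turn the knob fully back, anticlockwise seen from above, to its end stop, then turn it three clicks clockwise and let go. Do not turn the identical knob on the white block heater.

Things in the scene. Friction and masses are not known exactly. Their poses are not given: they have to be found in the camera images.
- mixer: Blue vortex mixer, 200 x 150 mm, fixed to the table. Origin under its centre, x along its 200 mm, away from the robot at yaw 0. Its flat front deck, 55 mm high, carries the knob 45 mm to -x of the origin; a tower 95 mm high begins 25 mm to +x of the origin, with a black rubber cup up to 117 mm.
- selector_grip (a point): The mixer's selector: blank black bar knob, its upright bar 44 mm long, 14 mm thick, 36 mm tall, on a round flange 48 mm across. Point on the vertical turning axis, 18 mm below the bar's top, 24 mm above the flange, 34 mm above the deck. It turns with the knob: x along the bar, z up. Pinch the bar across its 14 mm.
- selector (a joint): Angle of the mixer's selector, rad: 0 at its anticlockwise stop (seen from above), growing clockwise to a stop at 1.571. Sprung clicks at 0, 0.393, 0.785, 1.178 (three clicks), 1.571. At 0.785 the bar lies along the mixer's x. Starts at click 1, 2 or 3. Turning takes up to 0.1 N m; let go between clicks, it falls into the nearer one.
- heater_selector (a joint): The same for the identical black knob on the white block heater (200 x 150 mm, same deck, silver block with holes on top, fixed to the table), which stands to the left or right of the mixer. It stands on its second click (0.785 rad) and is to stay there.

How it is judged:
By the outcome, as a careful person would: the job done as asked, in the order asked, and still so for the second after the job is handed in, with the robot touching nothing.
It also fails if it takes over 38 s, if anything falls off the work surface, if the arm or the gripper's body presses on something with over 40 N, if the wrist force passes 120 N, or if a joint passes its speed limit or range.

## Working session

There is one attempt and no reset: what is moved stays moved. The work goes in short steps, Python scripts to look and compute and a tool call to move; the robot and the scene stay as the last step left them, time stands still between calls to the robot, and variables do not carry over. Pictures are saved under pics/ and viewed, at most 10 in all, crops included, and the job is handed in when it is done.

Besides the shell and the picture viewer there is one more tool, called after ">>>" by a JSON object that holds its "op" and its "data", one argument or row to a line. move_arm: Moves the arm, as the interface text tells. Its arguments: {"type":"object","properties":{"targets":{"type":"array","items":{"type":"array","items":{"type":"number"}}},"squeeze":{"type":"number"}},"required":["targets"]}

```bash
mkdir -p pics; cat > h.py <<'E'
import numpy as np, cv2
from station import arm
def ray(f,uv):
    K=f["mtx"];R=f["R"];t=f["t"]
    d=R.T@np.linalg.inv(K)@np.array([uv[0],uv[1],1.]);c=-R.T@t
    return c,d
def at_z(f,uv,z):
    c,d=ray(f,uv); return c+d*(z-c[2])/d[2]
def proj(f,X):
    p=f["mtx"]@(f["R"]@np.array(X)+f["t"]); return p[:2]/p[2]
E
python3 - <<'E'
from h import *
for n in ["top","scene"]:
    f=arm.grab_frame(n); cv2.imwrite(f"pics/{n}0.png",f["img"][:,:,::-1])
    for th in ["mixer","selector_grip"]:
        for r in arm.place_of(th,f)[:3]:
            print(n,th,np.round(r["uv"],1),round(r["confidence"],2),np.round(at_z(f,r["uv"],0 if th=="mixer" else .089),4))
    for th in ["selector","mixer"]:
        for r in arm.masks_of(th,f)[:3]:
            print(n,"mask",th,np.round(r["uv"],1),round(r["confidence"],2),r["pixels"].sum())
            m=r["pixels"].astype(np.uint8)
            c=max(cv2.findContours(m,0,2)[0],key=cv2.contourArea); print(cv2.minAreaRect(c))
s=arm.sense();print(s["t"],s["position"],s["ee_rot"],s["width"],arm.tcp_to_tips)
E
```

```text
top mixer [420.3 210.7] 0.97 [ 0.5858 -0.2461  0.    ]
top selector_grip [424.4 222.3] 0.71 [ 0.5469 -0.2359  0.089 ]
top mask selector [418.4 226.5] 0.57 435
((419.0, 224.0), (22.0, 22.0), 90.0)
top mask mixer [425.2 203.6] 0.72 7271
((425.25799560546875, 204.3320770263672), (76.58057403564453, 100.96680450439453), 17.650123596191406)
scene mixer [216.6 204.4] 0.93 [ 0.6008 -0.2355  0.    ]
scene selector_grip [222.5 156.2] 0.7 [ 0.5451 -0.2369  0.089 ]
scene mask selector [226.2 166.2] 0.84 531
((227.25003051757812, 165.25), (24.66576385498047, 23.717082977294922), 71.56504821777344)
scene mask mixer [209.9 192.7] 0.66 7201
((208.47560119628906, 185.71951293945312), (86.05174255371094, 108.22842407226562), 51.34019088745117)
0.5 [ 0.15352584 -0.50199648  0.25627172] [[ 9.56279293e-01  2.92454973e-01 -4.74857403e-05]
 [ 2.92454976e-01 -9.56279287e-01  1.08569730e-04]
 [-1.36578725e-05 -1.17710425e-04 -9.99999993e-01]] 0.08532882170046256 0.025
```

View pics/top0.png

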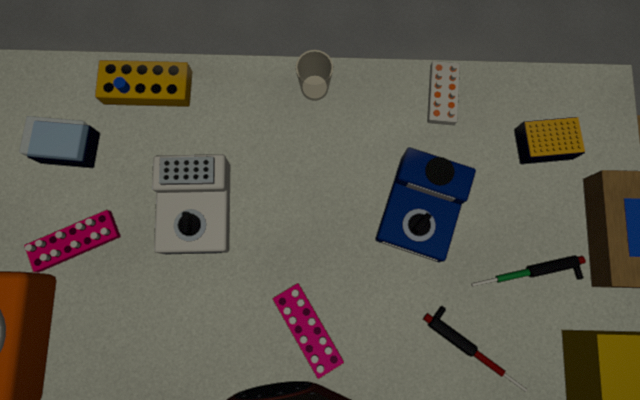

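View pics/scene0.png

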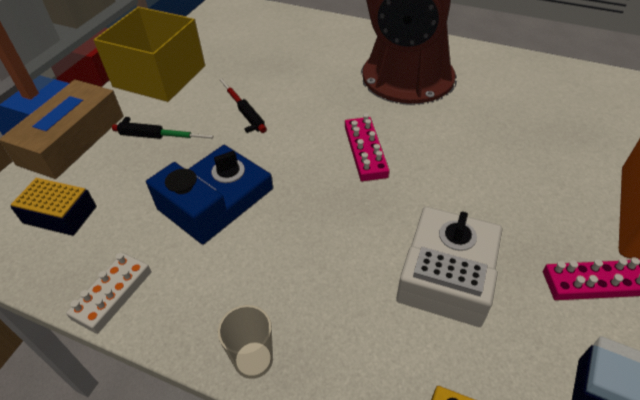

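```bash
cat > fit.py <<'E'
from h import *
from scipy.optimize import minimize
fs=[arm.grab_frame(n) for n in ("top","scene")]
def T(p,X):
    c,s=np.cos(p[2]),np.sin(p[2]);X=np.array(X)
    return np.c_[p[0]+c*X[:,0]-s*X[:,1],p[1]+s*X[:,0]+c*X[:,1],X[:,2]]
def box(x0,x1,y0,y1,z0,z1): return [[x,y,z] for x in(x0,x1) for y in(y0,y1) for z in(z0,z1)]
boxes=[box(-.1,.1,-.075,.075,0,.055),box(.025,.1,-.075,.075,0,.095)]
def sil(f,p,S=8):
    m=np.zeros((400,640),np.uint8)
    for b in boxes:
        u=np.array([proj(f,x) for x in T(p,b)])
        cv2.fillConvexPoly(m,cv2.convexHull(np.round(u*16).astype(np.int32)),255,cv2.LINE_AA,4)
    return m/255.
ms=[]
for f,r in zip(fs,[(370,140,110,130),(140,135,140,115)]):
    i=f["img"].astype(int); b=((i[...,2]-i[...,0])>15).astype(np.uint8)
    w=np.zeros_like(b);x,y,a,h=r;w[y:y+h,x:x+a]=b[y:y+h,x:x+a]
    c=max(cv2.findContours(w,0,2)[0],key=cv2.contourArea)
    m=np.zeros_like(b);cv2.drawContours(m,[cv2.convexHull(c) if 0 else c],-1,1,-1); ms.append(m)
def cost(p): return sum(np.abs(sil(f,p)-m).sum() for f,m in zip(fs,ms))
best=min((minimize(cost,[x,-.24,y],method="Nelder-Mead",options=dict(initial_simplex=np.array([[x,-.24,y],[x+.02,-.24,y],[x,-.22,y],[x,-.24,y+.15]]),xatol=1e-5,fatol=.1)) for x in(.58,.6) for y in(-.2,-.35)),key=lambda r:r.fun)
p=best.x;print("mixer",p,best.fun,[m.sum() for m in ms])
k=T(p,[[-.045,0,.089]])[0];print("knob",k)
out=[]
for f,nm in zip(fs,("top","scene")):
    u=proj(f,k).astype(int);S=10
    a=f["img"][u[1]-20:u[1]+20,u[0]-20:u[0]+20,::-1]
    a=cv2.resize(np.clip(a.astype(int)*2,0,255).astype(np.uint8),None,fx=S,fy=S,interpolation=cv2.INTER_CUBIC)
    b=a.copy()
    for th,col in ((.393,(0,0,255)),(.785,(0,255,0)),(1.178,(255,255,0))):
        an=-(th-.785);c,s=np.cos(an),np.sin(an)
        q=[[-.045+c*x-s*y,s*x+c*y,.107] for x,y in((-.022,-.007),(.022,-.007),(.022,.007),(-.022,.007))]
        v=np.array([(proj(f,x)-(u-20)+.5)*S for x in T(p,q)]);cv2.polylines(b,[v.astype(np.int32)],True,col,1)
    out.append(np.vstack([a,b])[:, :])
o=np.hstack(out);cv2.imwrite("pics/fit.png",cv2.resize(o,(600,600)))
E
python3 fit.py
```

```text
mixer [ 0.58633946 -0.24568997 -0.34325044] 3978.376470588235 [np.uint64(6390), np.uint64(5760)]
knob [ 0.5439645  -0.23054523  0.089     ]
```

View pics/fit.png

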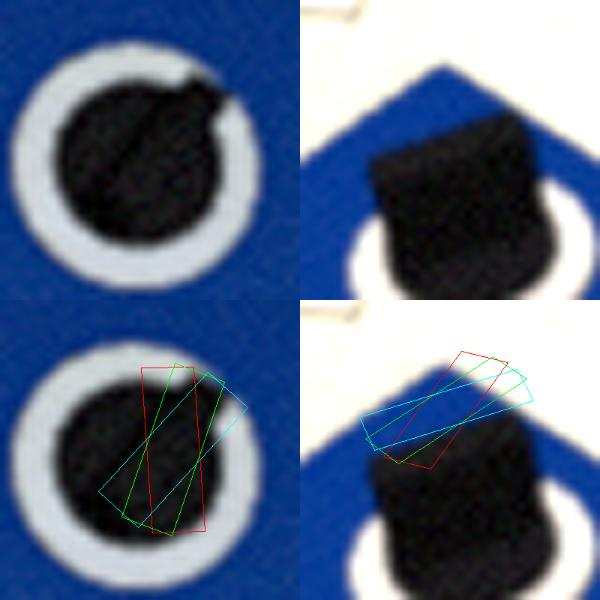

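```bash
sed -i 's/>15).astype/>8).astype/; s/\[cv2.convexHull(c) if 0 else c\]/[c]/' fit.py
sed -i 's/r.fun)$/r.fun)/; s/^def cost/for f,m in zip(fs,ms): m[:]=cv2.morphologyEx(m,cv2.MORPH_CLOSE,np.ones((25,25),np.uint8))\ndef cost/' fit.py
cat >> fit.py <<'E'
d=[]
for f,m in zip(fs,ms):
    a=np.clip(f["img"][...,::-1].astype(int)*2,0,255).astype(np.uint8)
    cv2.drawContours(a,cv2.findContours(m,0,2)[0],-1,(0,0,255),1)
    cv2.drawContours(a,cv2.findContours((sil(f,p)>.5).astype(np.uint8),0,2)[0],-1,(0,255,0),1)
    u=proj(f,k).astype(int);d.append(cv2.resize(a[u[1]-90:u[1]+60,u[0]-90:u[0]+60],(400,400),interpolation=cv2.INTER_NEAREST))
    # white ring centre -> at deck height
    hs=f["img"].astype(int); w=((hs.min(2)>70)&(m>0)).astype(np.uint8)
    c=max(cv2.findContours(w,0,2)[0],key=cv2.contourArea); e=cv2.fitEllipse(cv2.convexHull(c)); print("ring",e,at_z(f,e[0],.055))
cv2.imwrite("pics/fit2.png",np.hstack(d))
E
python3 fit.py
```

```text
mixer [ 0.58507163 -0.24613812 -0.31534355] 1804.8705882352942 [np.uint64(7086), np.uint64(7261)]
knob [ 0.54229059 -0.23218168  0.089     ]
ring ((418.5165710449219, 224.78509521484375), (31.180076599121094, 32.27536392211914), 131.02154541015625) [ 0.5464707  -0.23069212  0.055     ]
ring ((227.5635528564453, 170.11428833007812), (23.28880500793457, 33.22748565673828), 78.57848358154297) [ 0.54830457 -0.22952993  0.055     ]
```

View pics/fit2.png

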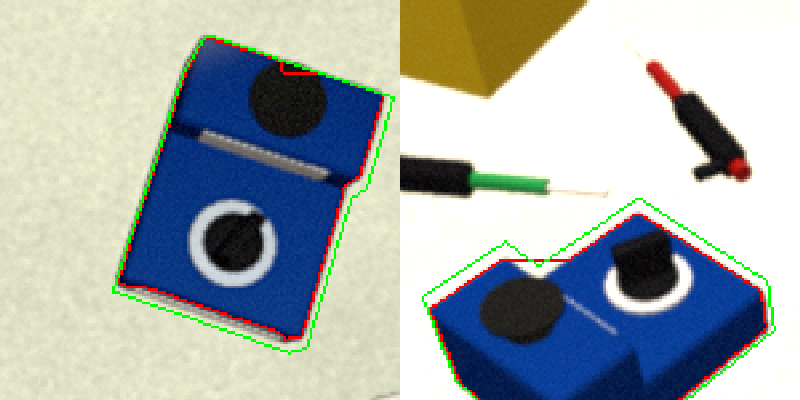

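View pics/fit.png

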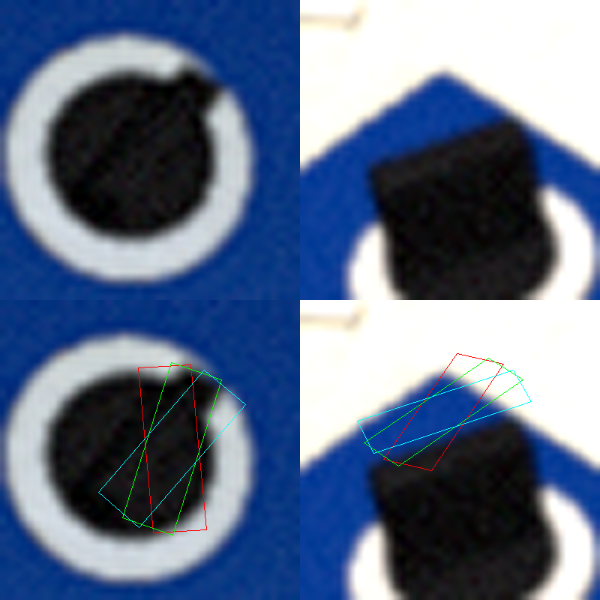

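>>> {"op": "move_arm", "data": {
  "targets": [
    [0.2, 130, -20, 0, -0.55],
    [0.2, 270, -45, 0, -1.1],
    [0.2, 270, -45, 0, -1.1],
    [0.2, 270, -45, 0, -1.1],
    [0.2, 270, -45, 0, -1.1],
    [0.2, 270, -45, 0, -1.1],
    [0.2, 270, -45, 0, -1.1],
    [0.2, 270, -45, 0, -1.1]
  ]
}}

```text
t: 1.5
position: [0.3995, -0.3793, 0.2562]
ee_rot: [[0.166, 0.986, -0.0], [0.986, -0.166, 0.0], [0.0, -0.0, -1.0]]
wrist_force: [-0.0, -0.6, -0.6]
width: 0.0515
gripper_force: 0.0
```

```bash
cat > m.py <<'E'
from h import *
fs=[arm.grab_frame(n) for n in ("top","scene")]
def tri(us):
    P=[f["mtx"]@np.c_[f["R"],f["t"]] for f in fs]
    X=cv2.triangulatePoints(P[0],P[1],np.array(us[0],float).reshape(2,1),np.array(us[1],float).reshape(2,1))[:,0];return X[:3]/X[3]
print("cams",[np.round(-f["R"].T@f["t"],3) for f in fs])
g=[arm.place_of("selector_grip",f)[0] for f in fs];print("grip",[(x["uv"],x["confidence"]) for x in g],tri([x["uv"] for x in g]))
s=arm.sense();print(s["t"],s["position"],s["ee_rot"].round(3),s["q"].round(3))
o=[]
for f,c in zip(fs,[(421,221),(226,164)]):
    a=f["img"][c[1]-20:c[1]+20,c[0]-20:c[0]+20,::-1].astype(float)/255
    a=np.clip(a**.5*1.6,0,1)*255
    o.append(cv2.resize(a.astype(np.uint8),(400,400),interpolation=cv2.INTER_CUBIC))
cv2.imwrite("pics/z.png",np.hstack(o))
E
python3 m.py
```

```text
cams [array([ 0.396, -0.021,  1.108]), array([1.138, 0.25 , 0.776])]
grip [([419.4, 222.3], 0.96), ([223.9, 158.7], 0.9)] [ 0.54831787 -0.22866655  0.08735819]
1.7 [ 0.39849766 -0.38009426  0.25630762] [[ 0.175  0.985 -0.   ]
 [ 0.985 -0.175  0.   ]
 [ 0.    -0.    -1.   ]] [-0.895  0.34  -0.084  1.147 -0.     0.852]
```

View pics/z.png

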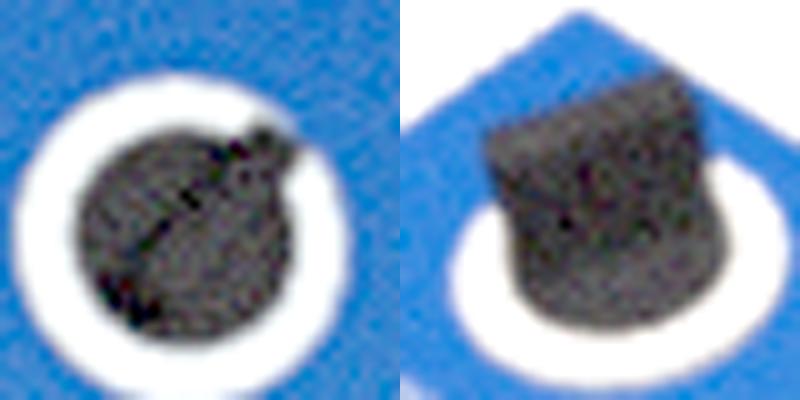

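```bash
cat > n.py <<'E'
exec(open("m.py").read().split("o=[]")[0])
c=tri([(421.7,221.7),(224.7,155.5)]);print("bar top centre",c, [at_z(f,u,.107) for f,u in zip(fs,[(421.7,221.7),(224.7,155.5)])])
for a,b,z in [((428.5,214.5),(415,229),.107)]:
    d=at_z(fs[0],a,z)-at_z(fs[0],b,z);print("top dir",np.arctan2(d[1],d[0]),np.hypot(*d[:2]))
for a,b in [((254,151),(234.5,157.5)),((256,155),(236.5,160.5))]:
    d=at_z(fs[1],np.array(a)-20,.107)-at_z(fs[1],np.array(b)-20,.107);print("scene dir",np.arctan2(d[1],d[0]),np.hypot(*d[:2]))
k=np.array([.5475,-.2295,.2]);R=s["ee_rot"];print("shift",R.T@(k-s["position"])*1000)
E
python3 n.py
```

```text
cams [array([ 0.396, -0.021,  1.108]), array([1.138, 0.25 , 0.776])]Traceback (most recent call last):
  File "n.py", line 1, in <module>
    exec(open("m.py").read().split("o=[]")[0])
    ~~~~^^^^^^^^^^^^^^^^^^^^^^^^^^^^^^^^^^^^^^
  File "<string>", line 7, in <module>
IndexError: list index out of range
```

```bash
sed -i 's/\]\[0\]//; s/arm.place_of("selector_grip",f)\[0\] for f in fs\]/(arm.place_of("selector_grip",f) or [dict(uv=[0,0],confidence=0)])[0] for f in fs]/' m.py; python3 n.py
```

```text
cams [array([ 0.396, -0.021,  1.108]), array([1.138, 0.25 , 0.776])]
grip [([422.8, 220.8], 0.72), ([222.7, 158.8], 0.81)] [ 0.55029967 -0.23329622  0.0875608 ]
2.05 [ 0.39846553 -0.38015999  0.25634079] [[ 0.174  0.985  0.   ]
 [ 0.985 -0.174 -0.   ]
 [-0.     0.    -1.   ]] [-0.895  0.34  -0.084  1.147  0.     0.851]
bar top centre [ 0.54713726 -0.22924053  0.09537831] [array([ 0.54535161, -0.22676143,  0.107     ]), array([ 0.55725483, -0.22116637,  0.107     ])]
top dir -0.7436965802715756 0.040379636340062794
scene dir 2.4525444039371322 0.04261604296665395
scene dir 2.3778286069172117 0.0413480272857289
shift [174.26742852 120.58490153  56.33946614]
```

>>> {"op": "move_arm", "data": {
  "targets": [
    [0.2, 174, 121, 50, -1.045],
    [0.2, 174, 121, 50, -1.045],
    [0.2, 174, 121, 50, -1.045],
    [0.2, 174, 121, 50, -1.045],
    [0.2, 174, 121, 50, -1.045],
    [0.2, 174, 121, 50, -1.045],
    [0.2, 174, 121, 50, -1.045],
    [0.2, 174, 121, 50, -1.045]
  ]
}}

```text
t: 2.85
position: [0.548, -0.2294, 0.2061]
ee_rot: [[-0.766, 0.642, -0.0], [0.642, 0.766, 0.0], [0.0, -0.0, -1.0]]
wrist_force: [0.3, -0.5, 0.7]
width: 0.0511
gripper_force: 0.0
```

```bash
python3 - <<'E'
from h import *
s=arm.sense();R=s["ee_rot"];p=s["position"]
print(s["t"],p,R.round(4),s["q"].round(3),s["width"])
f=arm.grab_frame("scene")
a=f["img"].copy()
cv2.circle(a,tuple(int(v) for v in proj(f,p+R[:,2]*.025)),1,(0,255,0),-1)
cv2.imwrite("pics/hover.png",cv2.resize(np.clip(a[60:240,120:320,::-1].astype(float)*1.8,0,255).astype(np.uint8),(667,600)))
print(np.arctan2(R[1,0],R[0,0]),R.T@(np.array([.5475,-.2300,.095])-p)*1000)
E
```

```text
2.85 [ 0.54796234 -0.22939039  0.20614775] [[-7.665e-01  6.422e-01 -2.000e-04]
 [ 6.422e-01  7.665e-01  1.000e-04]
 [ 3.000e-04 -0.000e+00 -1.000e+00]] [-0.519  0.452 -0.047  1.072  0.     0.178] 0.05109886252524731
2.4441632016865578 [-6.72154763e-02 -7.59023597e-01  1.11147774e+02]
```

View pics/hover.png

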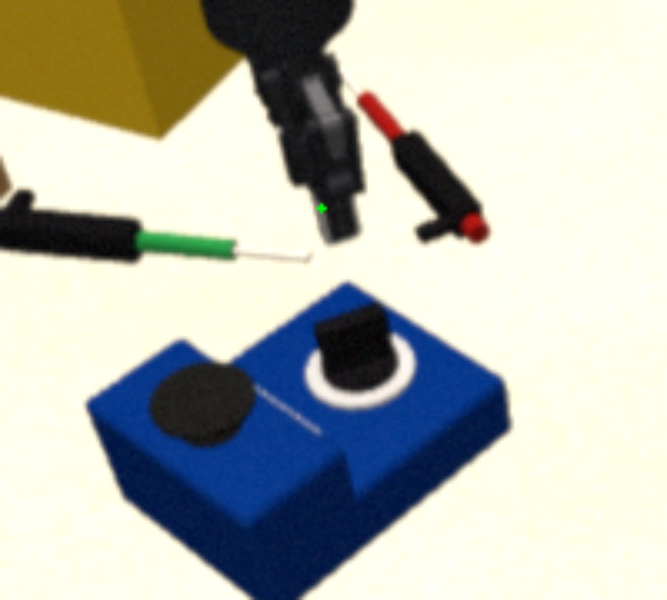

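>>> {"op": "move_arm", "data": {
  "targets": [
    [0.2, 0, -1, 40, 0],
    [0.2, 0, -1, 80, 0],
    [0.2, 0, -1, 100, 0],
    [0.2, 0, -1, 109, 0],
    [0.2, 0, -1, 109, 0]
  ],
  "squeeze": 30
}}

```text
t: 3.4
position: [0.5467, -0.2304, 0.0966]
ee_rot: [[-0.763, 0.646, -0.001], [0.646, 0.763, 0.001], [0.001, -0.0, -1.0]]
wrist_force: [1.4, 0.2, 0.1]
width: 0.051
gripper_force: 0.0
```

>>> {"op": "move_arm", "data": {
  "targets": [
    [-0.3, 0, 0, 0, 0],
    [-0.6, 0, 0, 0, 0],
    [-1, 0, 0, 0, 0],
    [-1, 0, 0, 0, 0],
    [-1, 0, 0, 0, 0],
    [-1, 0, 0, 0, 0]
  ],
  "squeeze": 30
}}

```text
t: 4.0
position: [0.548, -0.231, 0.0987]
ee_rot: [[-0.765, 0.644, 0.002], [0.644, 0.765, -0.001], [-0.002, 0.0, -1.0]]
wrist_force: [-2.1, -0.1, 6.9]
width: 0.0136
gripper_force: 33.6
```

```bash
cat > s.py <<'E'
from h import *
s=arm.sense();R=s["ee_rot"];print({k:np.round(v,4).tolist() for k,v in s.items() if k not in("ee_rot","joint_efforts","joint_velocities")},"ang",np.arctan2(R[1,0],R[0,0]))
print("F tool",R.T@s["wrist_force"])
E
python3 s.py
```

```text
{'t': 4.0, 'q': [-0.5216, 0.5458, -0.1966, 0.8261, -0.0003, 0.1785], 'position': [0.548, -0.231, 0.0987], 'wrist_force': [-2.0535, -0.1165, 6.9073], 'wrist_torque': [-0.1071, 0.2612, -0.0693], 'gripper_force': 33.5507, 'width': 0.0136} ang 2.441416249684667
F tool [ 1.47862758 -1.4116625  -6.91100588]
```

>>> {"op": "move_arm", "data": {
  "targets": [
    [-1, 0, 0, 0, -0.14],
    [-1, 0, 0, 0, -0.28],
    [-1, 0, 0, 0, -0.42],
    [-1, 0, 0, 0, -0.55],
    [-1, 0, 0, 0, -0.65],
    [-1, 0, 0, 0, -0.75],
    [-1, 0, 0, 0, -0.75]
  ]
}}

```text
t: 4.7
position: [0.5481, -0.2304, 0.0987]
ee_rot: [[-0.999, -0.054, 0.002], [-0.054, 0.999, -0.0], [-0.002, -0.0, -1.0]]
wrist_force: [0.3, 2.5, 7.3]
width: 0.0133
gripper_force: 33.7
```

```bash
python3 s.py
```

```text
{'t': 4.7, 'q': [-0.5212, 0.5457, -0.1967, 0.8262, 0.0009, -0.575], 'position': [0.5481, -0.2304, 0.0987], 'wrist_force': [0.3466, 2.4854, 7.2864], 'wrist_torque': [0.5297, 0.0306, 0.0674], 'gripper_force': 33.7265, 'width': 0.0133} ang -3.087809428479528
F tool [-0.49659003  2.45999867 -7.2863315 ]
```

>>> {"op": "move_arm", "data": {
  "targets": [
    [-1, 0, 0, 0, -0.13],
    [-1, 0, 0, 0, -0.26],
    [-1, 0, 0, 0, -0.36],
    [-1, 0, 0, 0, -0.42],
    [-1, 0, 0, 0, -0.42]
  ]
}}

```text
t: 5.2
position: [0.5481, -0.23, 0.0987]
ee_rot: [[-0.89, -0.455, 0.002], [-0.455, 0.89, 0.0], [-0.002, -0.001, -1.0]]
wrist_force: [-0.1, 3.9, 10.0]
width: 0.0135
gripper_force: 33.9
```

```bash
python3 s.py
```

```text
{'t': 5.2, 'q': [-0.521, 0.5456, -0.1968, 0.8266, 0.0014, -0.9936], 'position': [0.5481, -0.23, 0.0987], 'wrist_force': [-0.0755, 3.8571, 9.9723], 'wrist_torque': [0.8312, 0.1181, -0.0113], 'gripper_force': 33.851, 'width': 0.0135} ang -2.669026197717898
F tool [-1.70960638  3.46189162 -9.97106586]
```

>>> {"op": "move_arm", "data": {
  "targets": [
    [-1, 0, 0, 0, -0.03],
    [-1, 0, 0, 0, -0.06],
    [-1, 0, 0, 0, -0.06]
  ]
}}

```text
t: 5.5
position: [0.5484, -0.2299, 0.0987]
ee_rot: [[-0.863, -0.506, 0.003], [-0.506, 0.863, 0.001], [-0.003, -0.001, -1.0]]
wrist_force: [0.9, 5.2, 7.2]
width: 0.0133
gripper_force: 52.5
```

```bash
python3 s.py
```

```text
{'t': 5.5, 'q': [-0.521, 0.5457, -0.1967, 0.8264, 0.0022, -1.0513], 'position': [0.5484, -0.2299, 0.0987], 'wrist_force': [0.9344, 5.2113, 7.2389], 'wrist_torque': [1.0596, -0.1703, -0.8607], 'gripper_force': 52.5114, 'width': 0.0133} ang -2.6112343871116783
F tool [-3.46346509  4.01751922 -7.23162496]
```

>>> {"op": "move_arm", "data": {
  "targets": [
    [-1, 0, 0, 0, 0.14],
    [-1, 0, 0, 0, 0.28],
    [-1, 0, 0, 0, 0.42],
    [-1, 0, 0, 0, 0.56],
    [-1, 0, 0, 0, 0.7],
    [-1, 0, 0, 0, 0.84],
    [-1, 0, 0, 0, 0.95],
    [-1, 0, 0, 0, 1.0]
  ]
}}

```text
t: 6.3
position: [0.5483, -0.2309, 0.0987]
ee_rot: [[-0.89, 0.457, 0.003], [0.457, 0.89, -0.001], [-0.003, -0.0, -1.0]]
wrist_force: [0.6, 0.2, 7.3]
width: 0.0132
gripper_force: 33.5
```

>>> {"op": "move_arm", "data": {
  "targets": [
    [-1, 0, 0, 0, 0.1],
    [-1, 0, 0, 0, 0.18],
    [-1, 0, 0, 0, 0.23],
    [-1, 0, 0, 0, 0.23],
    [-1, 0, 0, 0, 0.23]
  ]
}}

```text
t: 6.8
position: [0.5482, -0.2311, 0.0987]
ee_rot: [[-0.765, 0.644, 0.002], [0.644, 0.765, -0.002], [-0.003, 0.0, -1.0]]
wrist_force: [0.4, -1.4, 6.6]
width: 0.0135
gripper_force: 33.6
```

```bash
python3 s.py
```

```text
{'t': 6.8, 'q': [-0.5217, 0.5458, -0.1964, 0.8257, -0.0004, 0.1786], 'position': [0.5482, -0.2311, 0.0987], 'wrist_force': [0.4454, -1.4127, 6.5988], 'wrist_torque': [-0.1993, 0.1066, -0.0159], 'gripper_force': 33.6305, 'width': 0.0135} ang 2.4412794244669636
F tool [-1.26991768 -0.79231021 -6.59530839]
```

Angle is back at click 3 (1.178 from the stop), with almost no torque. Release and lift.

>>> {"op": "move_arm", "data": {
  "targets": [
    [0.0, 0, 0, 0, 0],
    [0.2, 0, 0, 0, 0],
    [0.2, 0, 0, 0, 0],
    [0.2, 0, 0, 0, 0],
    [0.2, 0, 0, 0, 0]
  ]
}}

```text
t: 7.3
position: [0.5472, -0.2303, 0.0972]
ee_rot: [[-0.765, 0.644, -0.0], [0.644, 0.765, 0.0], [0.0, 0.0, -1.0]]
wrist_force: [0.2, -0.2, -0.6]
width: 0.0511
gripper_force: 0.0
```

>>> {"op": "move_arm", "data": {
  "targets": [
    [0.2, 0, 0, -30, 0],
    [0.2, 0, 0, -70, 0],
    [0.2, 0, 0, -110, 0],
    [0.2, 60, -120, -140, 0],
    [0.2, 60, -120, -140, 0],
    [0.2, 60, -120, -140, 0],
    [0.2, 60, -120, -140, 0]
  ]
}}

```text
t: 8.0
position: [0.4212, -0.285, 0.2386]
ee_rot: [[-0.763, 0.647, 0.0], [0.647, 0.763, -0.001], [-0.001, -0.001, -1.0]]
wrist_force: [-0.2, -0.3, 0.7]
width: 0.0514
gripper_force: 0.0
```

```bash
sed -i 's#pics/z.png#pics/z2.png#' m.py; python3 m.py; python3 s.py
```

```text
cams [array([ 0.396, -0.021,  1.108]), array([1.138, 0.25 , 0.776])]
grip [([419.4, 222.5], 0.71), ([220.9, 157.9], 0.89)] [ 0.54920972 -0.23109667  0.08906863]
8.2 [ 0.42465511 -0.28329818  0.23709176] [[-0.765  0.644  0.   ]
 [ 0.644  0.765  0.   ]
 [ 0.     0.    -1.   ]] [-0.732  0.275 -0.227  1.069  0.    -0.032]
{'t': 8.2, 'q': [-0.7318, 0.2752, -0.2268, 1.0689, 0.0003, -0.0324], 'position': [0.4247, -0.2833, 0.2371], 'wrist_force': [-0.2006, -0.4212, -0.2691], 'wrist_torque': [-0.0486, -0.0435, -0.0462], 'gripper_force': 0.0, 'width': 0.0511} ang 2.4421450089130525
F tool [-0.1176682  -0.45151339  0.26892348]
```

View pics/z2.png

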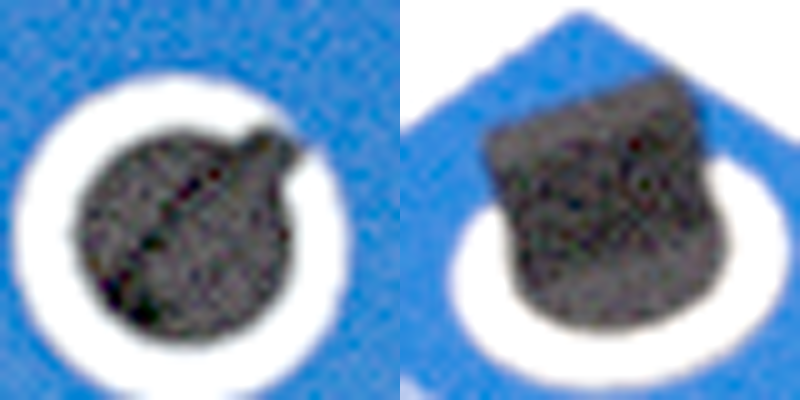

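The knob looks the same as before I touched it, which was click 3: the far end of the bar is at about (275,140) in the top crop, and the scene crop matches.

```bash
python3 -c "
from station import arm
print(arm.finish_job())"
```

```text
the job is handed in; nothing more can be done
None
```

I turned the mixer knob fully anticlockwise to its end stop, then three clicks clockwise, let go and handed the job in at about 8 s. The final pictures show it on click 3, and the heater knob was not touched.

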